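# Refit the cuvette waste bin on the analyser module

## Task

Put the empty cuvette waste bin back on the side of the measuring module: hang its two keyholes over the two studs and press it down until it is fully home and the orange spring catch has snapped out over its back edge. Only then push the blue shutter knob fully open so that used cuvettes can drop into the bin. Leave the other things on the bench where they are and let go of everything.

Things in the scene. Friction and masses are not known exactly. Their poses are not given: they have to be found in the camera images.
- bin: Waste bin, loose, about 0.24 kg: open pale-yellow box 64 mm wide (x), 81 mm deep (y), 90 mm tall, walls 3 mm. Its back is a 3 mm steel plate, 144 mm wide with the ears, 124 mm tall, its back face (y = +40.5 mm) going against the module. The plate's top is folded 10 mm forward into a level press edge (top at z = 124 mm, y = +27.5 to +37.5 mm). Origin: middle of the underside; z up.
- bin_center (a point): Middle of the bin: over the middle of its footprint, 45 mm above its underside; axes as the bin's. The side walls, 64 mm apart, can be gripped from above, one finger outside each.
- slot_left (a point): Upper end of the bin's left keyhole, on the back face of the plate, bin x = -52 mm, z = 110 mm: the point that lies on the stud's axis when the bin is home. The keyhole is a round hole 20 mm wide, its centre 16 mm below this point, with a slot 9 mm wide running up from it. Axes as the bin's.
- slot_right (a point): The same for the right keyhole, bin x = +52 mm.
- stud_left (a point): Left stud of the module (cream instrument 360 x 260 x 144 mm high, fixed): where its axis meets the upright side face, 130 mm above the bench. x runs along the face to the right stud, -y straight out of the face, z up. Shank 6 mm; brass head 14 mm wide, 5.5 to 10.5 mm out from the face. Bin home: its underside 20 mm above the bench, its press edge flush with the module's cover.
- stud_right (a point): The same for the right stud, 104 mm along x from the left one. The chute mouth lies between the two.
- catch (a joint): Orange spring catch on the module's face midway between the studs, 16 mm wide, 11 to 19 mm below their axis, 7 mm proud. 0 = fully out, 0.007 m = flush. The hung plate presses it in (1 to 3 N) and rubs on it, so the bin may not sink home by itself: 2 to 10 N down on the press edge takes it home, and the catch springs out over the back edge of the bin.
- shutter_knob (a point): Centre of the blue shutter knob, 20 (x) x 24 (y) x 24 mm tall, on the module's flat cover (cover 144 mm above the bench, this point 13.5 mm above the cover), 40 mm in from the face. Axes as the studs'.
- shutter (a joint): Travel of the shutter (m): 0 = chute shut, 0.050 = fully open. The knob moves along the studs' +x; pushing takes about 2 N; it stays where it is left.
- dropper: Bystander: white dropper bottle, 34 mm wide, 75 mm tall, origin under its centre.
- reagent: Bystander: amber jar with green cap, 40 mm wide, 65 mm tall, origin under its centre.
- sample_cup: Bystander: small red sample cup, 38 mm wide, 32 mm tall, origin under its centre.
- tip_box: Bystander: dark blue box of pipette tips, 125 x 85 mm, 67 mm tall, origin under its centre.
- tube_rack: Bystander: tube rack with capped tubes, 75 x 214 mm, 98 mm tall, origin under its centre.
- strip_box: Bystander: white carton, 90 x 65 mm, 85 mm tall, origin under its centre.

How it is judged:
By the outcome, as a careful person would: the job done as asked, in the order asked, and still so for the second after the job is handed in, with the robot touching nothing.
It also fails if it takes over 61 s, if anything falls off the work surface, if the arm or the gripper's body presses on something with over 40 N, if the wrist force passes 120 N, or if a joint passes its speed limit or range.

## Robot

A 6-joint arm with a two-finger parallel gripper is mounted at the origin on the work surface. World frame = base frame: x ahead of the robot, y to its left, z up, the work surface at z = 0. Lengths are in m, angles in degrees, forces in N, time in s.
With the tool pointing down it reaches from about 0.35 to 0.875 m from the base axis. Payload 4.2 kg.
Tool frame: the origin (TCP) lies on the centre line of the jaws, within the pads' length; the fingertips stand 19 mm ahead of it and the grasp point (between the pads) is the TCP; x points along the fingers, y is the direction in which the jaws open and shut, and the axes are right-handed (so a half turn about x gives the same grasp; the last joint's range is limited). The gripper opens to 87 mm and grips with 3 to 60 N. Pads are 19 mm wide; open, the fingers measure 117 mm over their backs; the gripper's body (75 mm by 190 mm) begins 51 mm behind the grasp point.
Start: joints at [89.015, 22.042, 0.453, 0, -68.411, -14.817], TCP at [0.17, 0.601, 0.242] pointing down, gripper open.
Joint ranges: [-179.83, 179.83], [-69.29, 118.12], [-61.27, 80.66], [-181.25, 117.63], [-171.15, -9.14], [-177.46, 177.46]. Speed limits (degrees/s): [159.86, 159.86, 180, 180, 180, 180].

## Interface

Orientations are given as a 3x3 rotation matrix whose columns are the frame's x, y, z axes.
In Python, from station import r, viewer, job, spotter gives the robot as it stands.
- The arm moves only by the tool play_rows, never from a script. Its argument "commands" is a list of rows, each an object of numbers: "fingers": the gripper command: -1 is fully open, 1 is shut, values between are in proportion; "tx", "ty", "tz": the shift along the tool's x, y, z normalised to -1 to 1, where 1 is 750 mm; "ax", "ay", "az": the turn, a rotation vector about the tool's x, y, z normalised to -1 to 1, where 1 is pi rad. In form: [{"fingers": .., "tx": .., "ty": .., "tz": .., "ax": .., "ay": .., "az": ..}, ...]. A call has 1 to 5 rows; each row is the pose to reach, as a shift and turn from the pose commanded when the call began, along the tool's axes at that moment, turning the shorter way round; what a row does not reach only later rows make up. A row lasts 1/12 s, in which the tool goes at most 41.7 mm and 7.16 degrees, less where a joint would pass 70% of its speed; a pose out of reach is approached as far as the arm can. A call with a number of a shift or a turn outside -1 to 1 is refused whole. A call with a gripper value outside its range is refused whole. The fingers move at their own pace and stop on an object; the grip force is fixed at half the most. Time passes only in rows, so rows that repeat a pose let the fingers close. It gives the time, the measured TCP pose, the force and the opening at its end, in the units of the state.
- r.sense(): the state, without advancing time (a new reading comes with each control period).
- viewer.capture(name): name is "side" or "top"; returns a dict with "image" (400x640x3 uint8, red, green, blue), "fx", "fy", "cx", "cy" (pixels), "R" (3x3) and "t" (3): a world point X has camera coordinates R X + t. Camera axes: x right, y down, z forward; pixel columns grow to the right and rows downward; lengths in m; the calibration is good to about 2 mm. A picture is of the moment at which its call begins. There is no depth.
- job.finish_job(): hands the job in, once; it reports no verdict.
Trained networks look in a picture, given as the dict that the camera call returned (one of the last four; its "shot" number tells which), for a name from the list of things; names that differ only in an ending like _2 or _b are one class to them, and where a whole thing is asked for, a point or a joint stands for the part that bears it (a point fixed in the world has none). Each returns a list of dicts, best first, with "score" (0 to 1); they miss things now and then, are a little off and sometimes report something else, mostly with a low value. They report only what shows in the picture. A call takes as long as a camera call.
- spotter.find_in(name, picture): "uv" ([column, row] in pixels, amid what is visible of it).
- spotter.silhouettes(name, picture): "region" (400x640 bool, what is visible of it) and "uv" ([column, row] in pixels, amid what is visible of it).
The state is a dict: "time_s": time; "joints": joint angles; "joint_velocities": joint speeds; "effort": joint torques, N m; "tcp_pos": TCP position; "ee_rot": TCP orientation; "wrist_force": force on the tool from outside, world axes, zero at the start; "moment": the same for the moment, N m; "gripper_width": opening from 0.0 (shut) to 1.0 (fully open).
Only numpy, scipy, OpenCV 4.12 (cv2) and the standard library are available. Lean on these libraries where they do the work, as an engineer would, in place of code of your own. Each camera call takes 0.05 s, during which the arm holds its last target. There are 200 camera calls.

## Working session

There is one attempt and no reset: what is moved stays moved. The work goes in short steps, Python scripts to look and compute and a tool call to move; the robot and the scene stay as the last step left them, time stands still between calls to the robot, and variables do not carry over. Pictures are saved under pics/ and viewed, about 8 in all and at most 12, crops included, and the job is handed in when it is done.

Besides the shell and the picture viewer there is one more tool, called after "Call:" by a JSON object that holds its "fn" and its "kwargs". play_rows: Moves the arm, as the interface text tells. Its arguments: {"type":"object","properties":{"commands":{"type":"array"}},"required":["commands"]}

```bash
mkdir -p pics; ls; cat > h.py <<'E'
import numpy as np, cv2
from station import r, viewer, job, spotter
def save(p,name,box=None,s=1):
    im=p["image"][:,:,::-1]
    if box: im=im[box[1]:box[3],box[0]:box[2]]
    cv2.imwrite("pics/"+name,cv2.resize(np.ascontiguousarray(im),None,fx=s,fy=s,interpolation=cv2.INTER_CUBIC))
def onplane(p,uv,z):
    R=np.array(p["R"]);t=np.array(p["t"]);c=-R.T@t
    d=R.T@np.array([(uv[0]-p["cx"])/p["fx"],(uv[1]-p["cy"])/p["fy"],1]);return c+d*(z-c[2])/d[2]
def tri(obs):
    A=[];b=[]
    for p,uv in obs:
        R=np.array(p["R"]);t=np.array(p["t"]);c=-R.T@t
        d=R.T@np.array([(uv[0]-p["cx"])/p["fx"],(uv[1]-p["cy"])/p["fy"],1]);d/=np.linalg.norm(d)
        M=np.eye(3)-np.outer(d,d);A.append(M);b.append(M@c)
    return np.linalg.lstsq(np.vstack(A),np.hstack(b),rcond=None)[0]
def proj(p,X):
    q=np.array(p["R"])@np.array(X)+np.array(p["t"]);return [p["fx"]*q[0]/q[2]+p["cx"],p["fy"]*q[1]/q[2]+p["cy"]]
E
python3 - <<'E'
from h import *
np.set_printoptions(precision=4,suppress=True)
P={n:viewer.capture(n) for n in("top","side")}
for n,p in P.items():
    save(p,n+"1.png")
    print(n,p["shot"],p["fx"],p["cx"],p["cy"],"cam",-np.array(p["R"]).T@np.array(p["t"]),"fwd",np.array(p["R"])[2])
    for k in "bin bin_center slot_left slot_right stud_left stud_right catch shutter_knob dropper reagent sample_cup tip_box tube_rack strip_box".split():
        f=spotter.find_in(k,p)[:2]
        print(k,[(np.round(x["uv"],1),round(x["score"],2)) for x in f])
s=r.sense();print(s)
E
```

```text
pics
top 1 478.3255702636897 315.6028085845552 194.20967466935804 cam [ 0.3564 -0.1493  1.2628] fwd [ 0.1321  0.0204 -0.991 ]
bin [(array([338.6, 208.7]), 0.69), (array([162.4, 204.4]), 0.44)]
bin_center [(array([338.1, 210. ]), 0.64)]
slot_left [(array([337. , 208.4]), 0.91)]
slot_right [(array([336.1, 209.5]), 0.66)]
stud_left [(array([162.7, 203.6]), 0.64)]
stud_right [(array([163.6, 202.4]), 0.74), (array([440.9, 141.2]), 0.42)]
catch []
shutter_knob [(array([202.9, 217.5]), 0.52), (array([165.5, 204.1]), 0.34)]
dropper [(array([306. , 121.4]), 0.66)]
reagent [(array([296.4, 251.2]), 0.7)]
sample_cup [(array([343.7, 122.6]), 0.65)]
tip_box [(array([444.3, 225. ]), 0.68), (array([294.5, 249.8]), 0.62)]
tube_rack [(array([437.1, 139.3]), 0.71)]
strip_box [(array([387.5, 294.7]), 0.79), (array([162. , 202.9]), 0.53)]
side 2 371.81718718640184 323.58243245902514 205.22224719739214 cam [ 0.4284 -0.7303  0.6593] fwd [ 0.0668  0.7293 -0.6809]
bin [(array([321.7, 229.5]), 0.76), (array([450.6, 345.6]), 0.67)]
bin_center [(array([325.4, 230.3]), 0.91)]
slot_left [(array([325.9, 228.7]), 0
[... 475 characters left out ...]
(array([323. , 367.4]), 0.66)]
tube_rack [(array([450.8, 346. ]), 0.86), (array([325.5, 227.4]), 0.22)]
strip_box [(array([226. , 298.3]), 0.72)]
{'time_s': 1.5, 'joints': array([ 89.0141,  22.0425,   0.4515,   0.0018, -68.4118, -14.8176]), 'joint_velocities': array([ 0.0207,  0.1021,  0.0145, -0.0415, -0.058 , -0.0344]), 'effort': array([  0.0014, -39.0459,  18.7622,   4.2243,   0.0155,  -0.    ]), 'tcp_pos': array([0.1702, 0.6014, 0.2415]), 'ee_rot': array([[ 0.    , -0.2723, -0.9622],
       [-0.    , -0.9622,  0.2723],
       [-1.    ,  0.    , -0.    ]]), 'wrist_force': array([ 0.0948, -0.4794, -0.075 ]), 'moment': array([-0.0478, -0.0067,  0.072 ]), 'gripper_width': 0.9948578947736793}
```

View pics/top1.png

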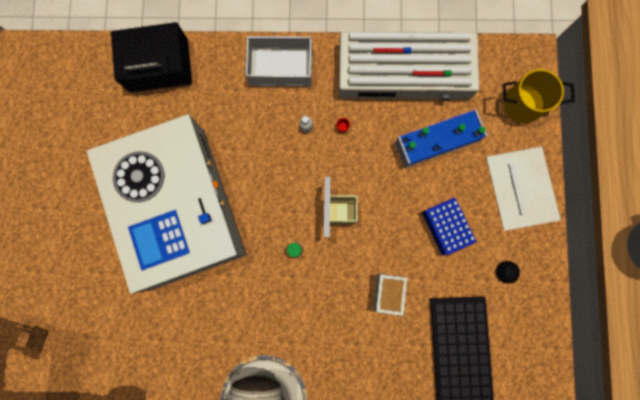

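View pics/side1.png

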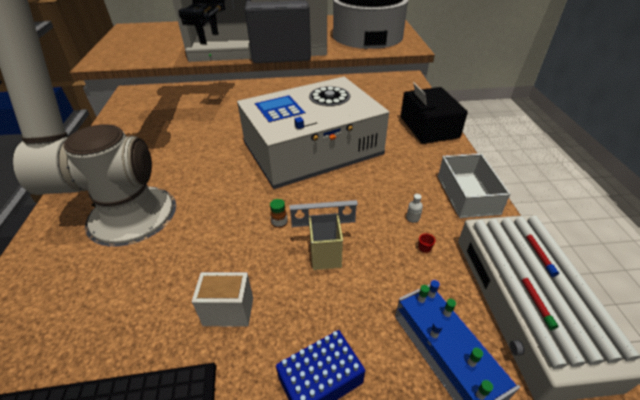

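The bin stands at top (340,208) with its back plate toward the module. The module is at top (165,205), its face turned about 20°. The studs, catch and knob show at side (315–350,130). I'll zoom in.

```bash
python3 - <<'E'
from h import *
a=viewer.capture("top");b=viewer.capture("side")
save(a,"top2.png",(180,120,370,260),4.2);save(b,"side2.png",(235,80,395,275),3.0)
import pickle;pickle.dump((a,b),open("ab.pkl","wb"))
E
```

```text
(no output)
```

View pics/top2.png

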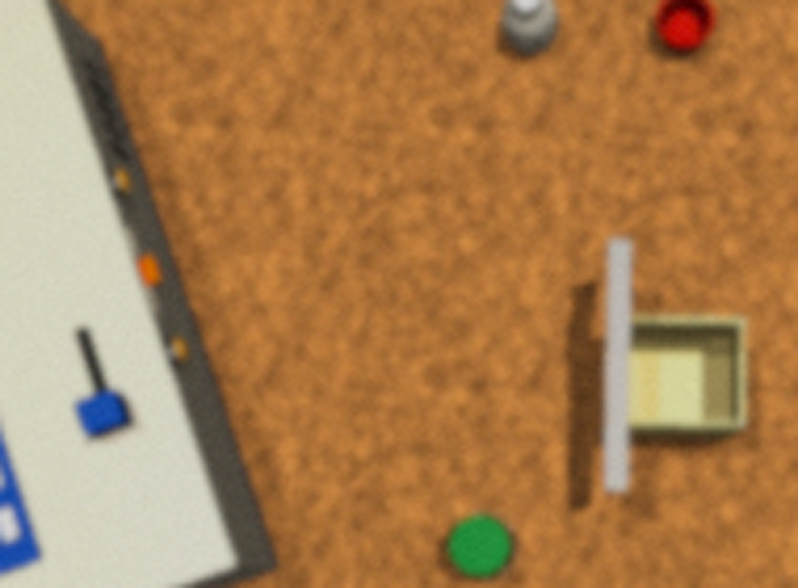

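View pics/side2.png

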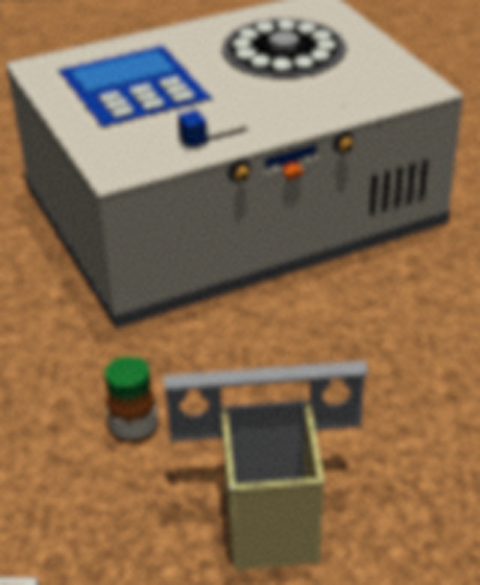

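The side crop shows the stud heads at about (315,137) and (350,127), the catch at about (332,136), the knob at about (299,123), and the keyhole plate corners. Next I'll fit planar poses to both views.

```bash
cat > fit.py <<'E'
from h import *
from scipy.optimize import least_squares
np.set_printoptions(precision=4,suppress=True)
def T(q,X,z0=0):
    c,s=np.cos(q[2]),np.sin(q[2]);return np.array([q[0]+c*X[0]-s*X[1],q[1]+s*X[0]+c*X[1],X[2]+z0])
def fit(obs,q0,free_z=None):
    f=lambda q:np.hstack([(np.array(proj(p,T(q,X,q[3] if free_z is not None else 0)))-uv)*w for p,X,uv,w in obs])
    s=least_squares(f,list(q0)+([free_z] if free_z is not None else []),loss="soft_l1");return s.x,f(s.x).reshape(-1,2)
def cen(p,cond,box):
    im=p["image"].astype(int);R,G,B=im[...,0],im[...,1],im[...,2]
    m=cond(R,G,B);k=np.zeros_like(m);k[box[1]:box[3],box[0]:box[2]]=1;m&=k.astype(bool)
    v,u=np.nonzero(m);return np.array([u.mean(),v.mean()]),len(u)
E
python3 - <<'E'
from fit import *
import pickle;a,b=pickle.load(open("ab.pkl","rb"))
ct=lambda u,v:np.array([180+(u+.5)/4.2-.5,120+(v+.5)/4.2-.5])
cs=lambda u,v:np.array([235+(u+.5)/3-.5,80+(v+.5)/3-.5])
E=[(-.072,.0275,.124),(.072,.0275,.124),(-.072,.0405,.124),(.072,.0405,.124)]
rim=[(-.032,-.0405,.09),(.032,-.0405,.09)]
tb=[(a,E[0],ct(630,492),1),(a,E[1],ct(633,238),1),(a,E[2],ct(605,492),1),(a,E[3],ct(609,238),1),(a,rim[0],ct(747,432),1),(a,rim[1],ct(745,316),1)]
sb=[(b,E[0],cs(166,388),1),(b,E[1],cs(366,375),1),(b,rim[0],cs(230,487),1),(b,rim[1],cs(322,482),1),(b,(-.032,-.0405,0),cs(233,563),1),(b,(.032,-.0405,0),cs(320,559),1)]
for n,o in(("top",tb),("side",sb),("both",tb+sb)):
    q,res=fit(o,(.4,-.15,0));print("bin",n,q[:2],np.degrees(q[2]),"\n",res.round(1).tolist())
blue=lambda R,G,B:(B>R+50)&(B>G+30); org=lambda R,G,B:(R>190)&(G<120)&(B<60)
for p,bx in((a,(195,210,215,226)),(b,(290,112,308,132))): print("knob",cen(p,blue,bx))
k=tri([(a,cen(a,blue,(195,210,215,226))[0]),(b,cen(b,blue,(290,112,308,132))[0])]);print("knob tri",k)
# module: origin midpoint of studs on face, z abs
tm=[(a,(-.052,-.008,.132),ct(178,349),1),(a,(.052,-.008,.132),ct(122,181),1),(a,(0,-.0035,.117),ct(150,270),1)]
sm=[(b,(-.052,-.0095,.130),cs(240,171),1),(b,(.052,-.0095,.130),cs(345,143),1),(b,(0,-.007,.115),cs(292,170),1)]
for n,o in(("top",tm),("side",sm),("both",tm+sm)):
    q,res=fit(o,(.4,.1,.3));print("mod",n,q[:2],np.degrees(q[2]),"\n",res.round(1).tolist())
c,s=np.cos(q[2]),np.sin(q[2]);d=k[:2]-q[:2];print("knob in mod",c*d[0]+s*d[1],-s*d[0]+c*d[1],k[2])
for n,u,v in(("c1",238,568),("c2",50,0),("c3",130,235)):
    X=onplane(a,ct(u,v),.144);d=X[:2]-q[:2];print(n,c*d[0]+s*d[1],-s*d[0]+c*d[1])
E
```

```text
bin top [ 0.4793 -0.1877] -0.004159337777311294 
 [[-0.2, -0.2], [-0.2, 0.4], [0.2, -0.3], [0.2, 0.4], [-0.3, -1.2], [0.3, 0.5]]
bin side [ 0.4804 -0.1867] -0.6776193953713734 
 [[-0.6, -0.7], [0.7, -0.9], [-0.3, -0.0], [0.3, -0.6], [0.0, 1.9], [-0.1, 1.0]]
bin both [ 0.4798 -0.1874] -0.08436030973919595 
 [[-0.4, -0.4], [-0.2, 0.2], [0.1, -0.5], [0.1, 0.1], [-0.4, -1.4], [0.2, 0.4], [-1.0, -0.2], [0.3, -0.9], [-0.4, 0.3], [0.2, -0.5], [-0.1, 2.2], [-0.2, 1.1]]
knob (array([203.7701, 217.7011]), 87)
knob (array([297.5814, 118.314 ]), 86)
knob tri [0.4431 0.1295 0.1701]
mod top [0.5292 0.1227] 20.668731094292397 
 [[0.2, 0.0], [0.1, -0.2], [-0.3, 0.2]]
mod side [0.5289 0.1271] 19.93771113165071 
 [[-0.0, 0.0], [0.0, -0.0], [-0.0, -0.0]]
mod both [0.5289 0.1235] 20.54614833594826 
 [[-0.2, 0.2], [-0.2, -0.1], [-0.6, 0.3], [0.2, 0.9], [0.2, 0.6], [0.2, 0.7]]
knob in mod -0.07820332687778404 0.03572235008280796 0.17007835747068237
c1 -0.18142547581219828 -0.004073334142464392
c2 0.16361634645803125 -0.0037339527653039925
c3 0.017097655339292514 -0.005066839528590079
```

```bash
cat > plan.py <<'E'
from h import *
def plan(pos,yaw,n=1,cur=None,show=True):
    """yaw: world yaw (deg) of tool y, tool x straight down; prints one row per call"""
    if cur is None:
        s=r.sense();R=np.array(s["ee_rot"]);p=np.array(s["tcp_pos"]);y=np.degrees(np.arctan2(R[1,1],R[0,1]))
    else: p,y=cur
    pos=np.array(pos);dy=(yaw-y+180)%360-180
    for i in range(n):
        a=np.radians(y+dy*i/n);Y=np.array([np.cos(a),np.sin(a),0]);Z=np.array([np.sin(a),-np.cos(a),0]) # Z = X x Y with X=-z
        d=(pos-p)/n
        print(dict(tx=round(-d[2]/.75,4),ty=round(d@Y/.75,4),tz=round(d@Z/.75,4),ax=round(-dy/n/180,4)))
    return pos,yaw
E
python3 - <<'E'
from plan import *
print(r.sense()["ee_rot"])
c=plan((.48,-.192,.2),179.9,5);plan((.48,-.192,.078),179.9,1,c)
E
```

```text
[[-1.72508375e-05 -2.72321620e-01 -9.62206285e-01]
 [-2.90124819e-05 -9.62206285e-01  2.72321621e-01]
 [-9.99999999e-01  3.26137685e-05  8.69813822e-06]]
{'tx': np.float64(0.0111), 'ty': np.float64(0.1811), 'tz': np.float64(-0.1371), 'ax': np.float64(0.0826)}
{'tx': np.float64(0.0111), 'ty': np.float64(0.1398), 'tz': np.float64(-0.179), 'ax': np.float64(0.0826)}
{'tx': np.float64(0.0111), 'ty': np.float64(0.0893), 'tz': np.float64(-0.2088), 'ax': np.float64(0.0826)}
{'tx': np.float64(0.0111), 'ty': np.float64(0.0327), 'tz': np.float64(-0.2248), 'ax': np.float64(0.0826)}
{'tx': np.float64(0.0111), 'ty': np.float64(-0.026), 'tz': np.float64(-0.2256), 'ax': np.float64(0.0826)}
{'tx': np.float64(0.1627), 'ty': np.float64(0.0), 'tz': np.float64(0.0), 'ax': -0.0}
```

Call:
{"fn": "play_rows", "kwargs": {"commands": [{"fingers": -1,"tx": 0.011,"ty": 0.181,"tz": -0.137,"ax": 0.0826,"ay": 0,"az": 0},{"fingers": -1,"tx": 0.011,"ty": 0.181,"tz": -0.137,"ax": 0.0826,"ay": 0,"az": 0},{"fingers": -1,"tx": 0.011,"ty": 0.181,"tz": -0.137,"ax": 0.0826,"ay": 0,"az": 0},{"fingers": -1,"tx": 0.011,"ty": 0.181,"tz": -0.137,"ax": 0.0826,"ay": 0,"az": 0},{"fingers": -1,"tx": 0.011,"ty": 0.181,"tz": -0.137,"ax": 0.0826,"ay": 0,"az": 0}]}}

```text
time_s: 2.02
tcp_pos: [0.2328, 0.4364, 0.233]
ee_rot: [[-0.002, -0.513, -0.858], [-0.004, -0.858, 0.513], [-1.0, 0.004, -0.0]]
wrist_force: [-1.1, -0.5, -0.2]
gripper_width: 0.997
```

Call:
{"fn": "play_rows", "kwargs": {"commands": [{"fingers": -1,"tx": 0.011,"ty": 0.14,"tz": -0.179,"ax": 0.0826,"ay": 0,"az": 0},{"fingers": -1,"tx": 0.011,"ty": 0.14,"tz": -0.179,"ax": 0.0826,"ay": 0,"az": 0},{"fingers": -1,"tx": 0.011,"ty": 0.14,"tz": -0.179,"ax": 0.0826,"ay": 0,"az": 0},{"fingers": -1,"tx": 0.011,"ty": 0.14,"tz": -0.179,"ax": 0.0826,"ay": 0,"az": 0},{"fingers": -1,"tx": 0.011,"ty": 0.14,"tz": -0.179,"ax": 0.0826,"ay": 0,"az": 0}]}}

```text
time_s: 2.43
tcp_pos: [0.294, 0.2785, 0.2247]
ee_rot: [[-0.002, -0.717, -0.697], [-0.002, -0.697, 0.717], [-1.0, 0.003, -0.0]]
wrist_force: [-0.7, 0.5, 0.3]
gripper_width: 1.003
```

Call:
{"fn": "play_rows", "kwargs": {"commands": [{"fingers": -1,"tx": 0.011,"ty": 0.089,"tz": -0.209,"ax": 0.0826,"ay": 0,"az": 0},{"fingers": -1,"tx": 0.011,"ty": 0.089,"tz": -0.209,"ax": 0.0826,"ay": 0,"az": 0},{"fingers": -1,"tx": 0.011,"ty": 0.089,"tz": -0.209,"ax": 0.0826,"ay": 0,"az": 0},{"fingers": -1,"tx": 0.011,"ty": 0.089,"tz": -0.209,"ax": 0.0826,"ay": 0,"az": 0},{"fingers": -1,"tx": 0.011,"ty": 0.089,"tz": -0.209,"ax": 0.0826,"ay": 0,"az": 0}]}}

```text
time_s: 2.85
tcp_pos: [0.3565, 0.1206, 0.2166]
ee_rot: [[-0.001, -0.873, -0.488], [-0.001, -0.488, 0.873], [-1.0, 0.001, -0.0]]
wrist_force: [0.1, -0.3, -0.1]
gripper_width: 0.999
```

Call:
{"fn": "play_rows", "kwargs": {"commands": [{"fingers": -1,"tx": 0.011,"ty": 0.033,"tz": -0.225,"ax": 0.0826,"ay": 0,"az": 0},{"fingers": -1,"tx": 0.011,"ty": 0.033,"tz": -0.225,"ax": 0.0826,"ay": 0,"az": 0},{"fingers": -1,"tx": 0.011,"ty": 0.033,"tz": -0.225,"ax": 0.0826,"ay": 0,"az": 0},{"fingers": -1,"tx": 0.011,"ty": 0.033,"tz": -0.225,"ax": 0.0826,"ay": 0,"az": 0},{"fingers": -1,"tx": 0.011,"ty": 0.033,"tz": -0.225,"ax": 0.0826,"ay": 0,"az": 0}]}}

```text
time_s: 3.27
tcp_pos: [0.4194, -0.0381, 0.2083]
ee_rot: [[-0.0, -0.969, -0.247], [-0.001, -0.247, 0.969], [-1.0, 0.0, -0.001]]
wrist_force: [-0.2, -0.2, 0.1]
gripper_width: 0.998
```

Call:
{"fn": "play_rows", "kwargs": {"commands": [{"fingers": -1,"tx": 0.011,"ty": -0.026,"tz": -0.225,"ax": 0.0826,"ay": 0,"az": 0},{"fingers": -1,"tx": 0.011,"ty": -0.026,"tz": -0.225,"ax": 0.0826,"ay": 0,"az": 0},{"fingers": -1,"tx": 0.011,"ty": -0.026,"tz": -0.225,"ax": 0.0826,"ay": 0,"az": 0},{"fingers": -1,"tx": 0.011,"ty": -0.026,"tz": -0.225,"ax": 0.0826,"ay": 0,"az": 0},{"fingers": -1,"tx": 0.011,"ty": -0.026,"tz": -0.225,"ax": 0.0826,"ay": 0,"az": 0}]}}

```text
time_s: 3.68
tcp_pos: [0.482, -0.1964, 0.1996]
ee_rot: [[0.0, -1.0, 0.007], [-0.002, 0.007, 1.0], [-1.0, -0.0, -0.002]]
wrist_force: [0.1, -0.1, 0.8]
gripper_width: 0.999
```

```bash
python3 - <<'E'
from plan import *
s=r.sense();print(s["time_s"],s["tcp_pos"],s["joints"])
plan((.48,-.192,.078),179.9,1)
p=viewer.capture("top");save(p,"top3.png",(280,140,400,260),4)
E
```

```text
3.6833 [ 0.48198498 -0.19636711  0.19956711] [ -4.23605738  13.95638594 -17.80584164   0.10053213 -58.20793241
   3.76305019]
{'tx': np.float64(0.1621), 'ty': np.float64(0.0027), 'tz': np.float64(0.0058), 'ax': np.float64(-0.0018)}
```

View pics/top3.png

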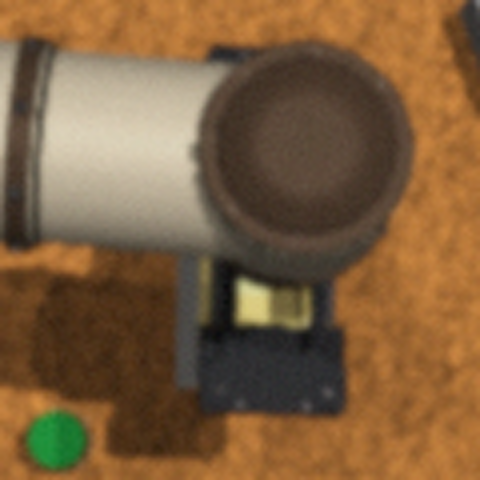

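The jaws are centred over the bin (crop (270,300)), with the body long along the jaw axis and clear of the plate. Going down.

Call:
{"fn": "play_rows", "kwargs": {"commands": [{"fingers": -1,"tx": 0.0,"ty": 0.0025,"tz": 0.006,"ax": -0.0018,"ay": 0,"az": 0},{"fingers": -1,"tx": 0.05,"ty": 0.0025,"tz": 0.006,"ax": -0.0018,"ay": 0,"az": 0},{"fingers": -1,"tx": 0.1,"ty": 0.0025,"tz": 0.006,"ax": -0.0018,"ay": 0,"az": 0},{"fingers": -1,"tx": 0.162,"ty": 0.0025,"tz": 0.006,"ax": -0.0018,"ay": 0,"az": 0},{"fingers": -1,"tx": 0.162,"ty": 0.0025,"tz": 0.006,"ax": -0.0018,"ay": 0,"az": 0}]}}

```text
time_s: 4.15
tcp_pos: [0.4726, -0.1846, 0.0733]
ee_rot: [[-0.013, -1.0, -0.004], [0.003, -0.004, 1.0], [-1.0, 0.013, 0.003]]
wrist_force: [-0.5, 0.6, -0.6]
gripper_width: 1.0
```

Call:
{"fn": "play_rows", "kwargs": {"commands": [{"fingers": -1,"tx": 0,"ty": 0,"tz": 0,"ax": 0,"ay": 0,"az": 0},{"fingers": 1,"tx": 0,"ty": 0,"tz": 0,"ax": 0,"ay": 0,"az": 0},{"fingers": 1,"tx": 0,"ty": 0,"tz": 0,"ax": 0,"ay": 0,"az": 0},{"fingers": 1,"tx": 0,"ty": 0,"tz": 0,"ax": 0,"ay": 0,"az": 0},{"fingers": 1,"tx": 0,"ty": 0,"tz": 0,"ax": 0,"ay": 0,"az": 0}]}}

```text
time_s: 4.57
tcp_pos: [0.4791, -0.1873, 0.0808]
ee_rot: [[0.004, -1.0, -0.004], [-0.0, -0.004, 1.0], [-1.0, -0.004, -0.0]]
wrist_force: [-0.2, 0.2, 0.4]
gripper_width: 0.781
```

Call:
{"fn": "play_rows", "kwargs": {"commands": [{"fingers": 1,"tx": 0,"ty": 0,"tz": 0,"ax": 0,"ay": 0,"az": 0},{"fingers": 1,"tx": 0,"ty": 0,"tz": 0,"ax": 0,"ay": 0,"az": 0},{"fingers": 1,"tx": 0,"ty": 0,"tz": 0,"ax": 0,"ay": 0,"az": 0},{"fingers": 1,"tx": 0,"ty": 0,"tz": 0,"ax": 0,"ay": 0,"az": 0},{"fingers": 1,"tx": 0,"ty": 0,"tz": 0,"ax": 0,"ay": 0,"az": 0}]}}

```text
time_s: 4.98
tcp_pos: [0.4792, -0.1874, 0.0805]
ee_rot: [[0.003, -1.0, -0.004], [-0.001, -0.004, 1.0], [-1.0, -0.003, -0.001]]
wrist_force: [0.1, 2.3, 7.0]
gripper_width: 0.731
```

Call:
{"fn": "play_rows", "kwargs": {"commands": [{"fingers": 1,"tx": -0.01,"ty": 0,"tz": 0,"ax": 0,"ay": 0,"az": 0},{"fingers": 1,"tx": -0.03,"ty": 0,"tz": 0,"ax": 0,"ay": 0,"az": 0},{"fingers": 1,"tx": -0.06,"ty": 0,"tz": 0,"ax": 0,"ay": 0,"az": 0},{"fingers": 1,"tx": -0.09,"ty": 0,"tz": 0,"ax": 0,"ay": 0,"az": 0},{"fingers": 1,"tx": -0.112,"ty": 0,"tz": 0,"ax": 0,"ay": 0,"az": 0}]}}

```text
time_s: 5.4
tcp_pos: [0.4776, -0.1875, 0.1644]
ee_rot: [[0.0, -1.0, -0.003], [-0.0, -0.003, 1.0], [-1.0, -0.0, -0.0]]
wrist_force: [0.1, 0.6, -1.0]
gripper_width: 0.734
```

Call:
{"fn": "play_rows", "kwargs": {"commands": [{"fingers": 1,"tx": 0,"ty": 0,"tz": 0,"ax": 0,"ay": 0,"az": 0},{"fingers": 1,"tx": 0,"ty": 0,"tz": 0,"ax": 0,"ay": 0,"az": 0}]}}

```text
time_s: 5.57
tcp_pos: [0.4775, -0.1873, 0.163]
ee_rot: [[0.001, -1.0, -0.002], [0.001, -0.002, 1.0], [-1.0, -0.001, 0.001]]
wrist_force: [0.3, 0.6, -2.4]
gripper_width: 0.733
```

```bash
python3 - <<'E'
from plan import *
s=r.sense();print(s["time_s"],s["tcp_pos"],s["wrist_force"],s["gripper_width"])
c=plan((.560,.038,.165),-159.5,2);plan((.560,.038,.118),-159.5,1,c)
E
```

```text
5.5667 [ 0.47750225 -0.18728249  0.1629651 ] [ 0.27995055  0.55288586 -2.44472424] 0.7325914776208468
{'tx': np.float64(-0.0014), 'ty': np.float64(-0.0554), 'tz': np.float64(0.1501), 'ax': np.float64(-0.0566)}
{'tx': np.float64(-0.0014), 'ty': np.float64(-0.081), 'tz': np.float64(0.1379), 'ax': np.float64(-0.0566)}
{'tx': np.float64(0.0627), 'ty': np.float64(0.0), 'tz': np.float64(0.0), 'ax': -0.0}
```

Call:
{"fn": "play_rows", "kwargs": {"commands": [{"fingers": 1,"tx": -0.001,"ty": -0.011,"tz": 0.03,"ax": -0.0113,"ay": 0,"az": 0},{"fingers": 1,"tx": -0.001,"ty": -0.022,"tz": 0.06,"ax": -0.0226,"ay": 0,"az": 0},{"fingers": 1,"tx": -0.001,"ty": -0.033,"tz": 0.09,"ax": -0.034,"ay": 0,"az": 0},{"fingers": 1,"tx": -0.001,"ty": -0.044,"tz": 0.12,"ax": -0.0453,"ay": 0,"az": 0},{"fingers": 1,"tx": -0.001,"ty": -0.055,"tz": 0.15,"ax": -0.0566,"ay": 0,"az": 0}]}}

```text
time_s: 5.98
tcp_pos: [0.5174, -0.0738, 0.1613]
ee_rot: [[-0.005, -0.984, -0.181], [-0.0, -0.181, 0.984], [-1.0, 0.005, 0.001]]
wrist_force: [0.8, -0.9, -3.2]
gripper_width: 0.737
```

Call:
{"fn": "play_rows", "kwargs": {"commands": [{"fingers": 1,"tx": -0.001,"ty": -0.016,"tz": 0.028,"ax": -0.0113,"ay": 0,"az": 0},{"fingers": 1,"tx": -0.001,"ty": -0.032,"tz": 0.055,"ax": -0.0226,"ay": 0,"az": 0},{"fingers": 1,"tx": -0.001,"ty": -0.049,"tz": 0.083,"ax": -0.034,"ay": 0,"az": 0},{"fingers": 1,"tx": -0.001,"ty": -0.065,"tz": 0.11,"ax": -0.0453,"ay": 0,"az": 0},{"fingers": 1,"tx": -0.001,"ty": -0.081,"tz": 0.138,"ax": -0.0566,"ay": 0,"az": 0}]}}

```text
time_s: 6.4
tcp_pos: [0.5586, 0.0387, 0.1618]
ee_rot: [[-0.005, -0.936, -0.352], [-0.001, -0.352, 0.936], [-1.0, 0.005, 0.001]]
wrist_force: [0.3, 0.3, -2.7]
gripper_width: 0.736
```

Call:
{"fn": "play_rows", "kwargs": {"commands": [{"fingers": 1,"tx": 0.02,"ty": 0,"tz": 0,"ax": 0,"ay": 0,"az": 0},{"fingers": 1,"tx": 0.04,"ty": 0,"tz": 0,"ax": 0,"ay": 0,"az": 0},{"fingers": 1,"tx": 0.0627,"ty": 0,"tz": 0,"ax": 0,"ay": 0,"az": 0},{"fingers": 1,"tx": 0.0627,"ty": 0,"tz": 0,"ax": 0,"ay": 0,"az": 0},{"fingers": 1,"tx": 0.0627,"ty": 0,"tz": 0,"ax": 0,"ay": 0,"az": 0}]}}

```text
time_s: 6.82
tcp_pos: [0.5582, 0.0374, 0.1149]
ee_rot: [[-0.006, -0.936, -0.351], [-0.002, -0.351, 0.936], [-1.0, 0.006, 0.0]]
wrist_force: [-0.1, -0.5, -1.2]
gripper_width: 0.736
```

```bash
python3 - <<'E'
from plan import *
import pickle
a=viewer.capture("top");b=viewer.capture("side");pickle.dump((a,b),open("ab2.pkl","wb"))
s=r.sense();print(s["time_s"],s["tcp_pos"],s["ee_rot"],s["wrist_force"],s["gripper_width"])
A=a["image"][120:260,180:310,::-1];B=b["image"][95:225,265:395,::-1]
A=cv2.resize(A,None,fx=3,fy=3,interpolation=2);B=cv2.resize(B,None,fx=3,fy=3,interpolation=2)
B=cv2.copyMakeBorder(B,0,30,0,0,0);cv2.imwrite("pics/pair.png",np.hstack([A,B]))
E
```

```text
6.9167 [0.56002585 0.03783781 0.11730061] [[-1.53643675e-04 -9.36317099e-01 -3.51155616e-01]
 [-3.73155861e-04 -3.51155542e-01  9.36317065e-01]
 [-9.99999919e-01  2.74894971e-04 -2.95439385e-04]] [ 0.15245435 -0.11650915 -1.61749   ] 0.7328059844039914
```

View pics/pair.png

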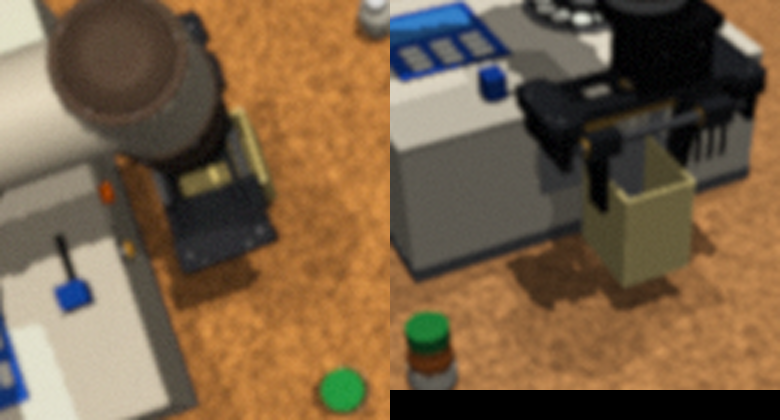

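```bash
python3 - <<'E'
from fit import *
import pickle;a,b=pickle.load(open("ab2.pkl","rb"))
ct=lambda u,v:np.array([180+(u+.5)/3-.5,120+(v+.5)/3-.5])
cs=lambda u,v:np.array([265+(u-390+.5)/3-.5,95+(v+.5)/3-.5])
L,R_=(-.032,-.0405),(.032,-.0405)
tb=[(a,L+(.09,),ct(270,193),1),(a,R_+(.09,),ct(243,111),1)]
sb=[(b,L+(.09,),cs(625,201),1),(b,R_+(.09,),cs(693,180),1),(b,L+(0,),cs(628,284),1),(b,R_+(0,),cs(690,263),1)]
for n,o in(("top",tb),("side",sb),("both",tb+sb)):
    q,res=fit(o,(.56,.04,.35),.037);print(n,q[:2],np.degrees(q[2]),q[3],res.round(1).tolist())
# heads still visible: left stud / catch in top
for n,X,uv in(("L",(-.052,-.008,.132),ct(128,248)),("catch",(0,-.0035,.117),ct(107,191))):
    print(n,np.array(proj(a,T((.5289,.1235,np.radians(20.5)),X)))-uv)
E
```

```text
top [0.5305 0.0209] 19.671361668829952 0.1477329795522565 [[0.0, 0.0], [-0.0, -0.0]]
side [0.5636 0.057 ] 20.695574753910076 0.02214516011350285 [[1.0, -0.1], [0.6, 0.1], [-1.0, 0.0], [-0.7, -0.0]]
both [0.5567 0.0347] 21.224411202926273 0.03930854103306387 [[-0.1, -4.5], [0.1, -1.6], [-0.2, -0.2], [-0.0, -0.4], [-2.1, 0.7], [-1.3, 0.4]]
L [-0.5665  0.5467]
catch [-0.6014  0.8732]
```

Call:
{"fn": "play_rows", "kwargs": {"commands": [{"fingers": 1,"tx": 0.001,"ty": -0.001,"tz": 0.015,"ax": 0,"ay": 0,"az": 0},{"fingers": 1,"tx": 0.001,"ty": -0.001,"tz": 0.03,"ax": 0,"ay": 0,"az": 0},{"fingers": 1,"tx": 0.001,"ty": -0.001,"tz": 0.045,"ax": 0,"ay": 0,"az": 0},{"fingers": 1,"tx": 0.001,"ty": -0.001,"tz": 0.05,"ax": 0,"ay": 0,"az": 0},{"fingers": 1,"tx": 0.001,"ty": -0.001,"tz": 0.05,"ax": 0,"ay": 0,"az": 0}]}}

```text
time_s: 7.33
tcp_pos: [0.5471, 0.0748, 0.1171]
ee_rot: [[0.001, -0.936, -0.353], [0.0, -0.353, 0.936], [-1.0, -0.001, 0.0]]
wrist_force: [0.2, -0.5, -1.8]
gripper_width: 0.737
```

Call:
{"fn": "play_rows", "kwargs": {"commands": [{"fingers": 1,"tx": 0,"ty": 0,"tz": 0.0015,"ax": 0,"ay": 0,"az": 0},{"fingers": 1,"tx": 0,"ty": 0,"tz": 0.003,"ax": 0,"ay": 0,"az": 0},{"fingers": 1,"tx": 0,"ty": 0,"tz": 0.0045,"ax": 0,"ay": 0,"az": 0},{"fingers": 1,"tx": 0,"ty": 0,"tz": 0.006,"ax": 0,"ay": 0,"az": 0},{"fingers": 1,"tx": 0,"ty": 0,"tz": 0.006,"ax": 0,"ay": 0,"az": 0}]}}

```text
time_s: 7.75
tcp_pos: [0.5459, 0.0773, 0.1166]
ee_rot: [[0.0, -0.936, -0.351], [-0.0, -0.351, 0.936], [-1.0, 0.0, -0.0]]
wrist_force: [0.6, -1.5, -1.6]
gripper_width: 0.733
```

Call:
{"fn": "play_rows", "kwargs": {"commands": [{"fingers": 1,"tx": 0,"ty": 0,"tz": 0.0015,"ax": 0,"ay": 0,"az": 0},{"fingers": 1,"tx": 0,"ty": 0,"tz": 0.003,"ax": 0,"ay": 0,"az": 0},{"fingers": 1,"tx": 0,"ty": 0,"tz": 0.0045,"ax": 0,"ay": 0,"az": 0},{"fingers": 1,"tx": 0,"ty": 0,"tz": 0.0055,"ax": 0,"ay": 0,"az": 0},{"fingers": 1,"tx": 0,"ty": 0,"tz": 0.0055,"ax": 0,"ay": 0,"az": 0}]}}

```text
time_s: 8.17
tcp_pos: [0.5444, 0.0814, 0.1166]
ee_rot: [[0.0, -0.936, -0.351], [-0.0, -0.351, 0.936], [-1.0, 0.0, -0.0]]
wrist_force: [0.8, -2.4, -1.7]
gripper_width: 0.73
```

Call:
{"fn": "play_rows", "kwargs": {"commands": [{"fingers": 1,"tx": 0,"ty": 0,"tz": 0.001,"ax": 0,"ay": 0,"az": 0},{"fingers": 1,"tx": 0,"ty": 0,"tz": 0.002,"ax": 0,"ay": 0,"az": 0},{"fingers": 1,"tx": 0,"ty": 0,"tz": 0.0025,"ax": 0,"ay": 0,"az": 0},{"fingers": 1,"tx": 0,"ty": 0,"tz": 0.0025,"ax": 0,"ay": 0,"az": 0}]}}

```text
time_s: 8.5
tcp_pos: [0.5442, 0.0822, 0.1166]
ee_rot: [[0.001, -0.936, -0.353], [-0.002, -0.353, 0.936], [-1.0, 0.0, -0.002]]
wrist_force: [3.5, -7.3, -3.2]
gripper_width: 0.733
```

Call:
{"fn": "play_rows", "kwargs": {"commands": [{"fingers": 1,"tx": 0,"ty": 0,"tz": 0.001,"ax": 0,"ay": 0,"az": 0},{"fingers": 1,"tx": 0,"ty": 0,"tz": 0.002,"ax": 0,"ay": 0,"az": 0},{"fingers": 1,"tx": 0,"ty": 0,"tz": 0.002,"ax": 0,"ay": 0,"az": 0},{"fingers": 1,"tx": 0,"ty": 0,"tz": 0.002,"ax": 0,"ay": 0,"az": 0}]}}

```text
time_s: 8.83
tcp_pos: [0.5442, 0.0826, 0.1166]
ee_rot: [[0.001, -0.935, -0.354], [-0.004, -0.354, 0.935], [-1.0, 0.0, -0.004]]
wrist_force: [5.6, -11.7, -3.8]
gripper_width: 0.736
```

Call:
{"fn": "play_rows", "kwargs": {"commands": [{"fingers": 1,"tx": 0,"ty": 0,"tz": -0.002,"ax": 0,"ay": 0,"az": 0},{"fingers": 1,"tx": 0.002,"ty": 0,"tz": -0.002,"ax": 0,"ay": 0,"az": 0},{"fingers": 1,"tx": 0.004,"ty": 0,"tz": -0.002,"ax": 0,"ay": 0,"az": 0},{"fingers": 1,"tx": 0.006,"ty": 0,"tz": -0.002,"ax": 0,"ay": 0,"az": 0},{"fingers": 1,"tx": 0.006,"ty": 0,"tz": -0.002,"ax": 0,"ay": 0,"az": 0}]}}

```text
time_s: 9.25
tcp_pos: [0.5443, 0.0824, 0.1125]
ee_rot: [[0.001, -0.936, -0.353], [-0.002, -0.353, 0.936], [-1.0, -0.0, -0.002]]
wrist_force: [2.4, -5.6, -0.5]
gripper_width: 0.729
```

Call:
{"fn": "play_rows", "kwargs": {"commands": [{"fingers": 1,"tx": 0.002,"ty": 0,"tz": 0,"ax": 0,"ay": 0,"az": 0},{"fingers": 1,"tx": 0.004,"ty": 0,"tz": 0,"ax": 0,"ay": 0,"az": 0},{"fingers": 1,"tx": 0.006,"ty": 0,"tz": 0,"ax": 0,"ay": 0,"az": 0},{"fingers": 1,"tx": 0.006,"ty": 0,"tz": 0,"ax": 0,"ay": 0,"az": 0}]}}

```text
time_s: 9.58
tcp_pos: [0.5444, 0.0825, 0.1081]
ee_rot: [[0.001, -0.936, -0.353], [-0.002, -0.353, 0.936], [-1.0, -0.001, -0.002]]
wrist_force: [3.2, -7.0, -0.2]
gripper_width: 0.734
```

Call:
{"fn": "play_rows", "kwargs": {"commands": [{"fingers": 1,"tx": 0.002,"ty": 0,"tz": -0.0005,"ax": 0,"ay": 0,"az": 0},{"fingers": 1,"tx": 0.004,"ty": 0,"tz": -0.0005,"ax": 0,"ay": 0,"az": 0},{"fingers": 1,"tx": 0.006,"ty": 0,"tz": -0.0005,"ax": 0,"ay": 0,"az": 0},{"fingers": 1,"tx": 0.007,"ty": 0,"tz": -0.0005,"ax": 0,"ay": 0,"az": 0},{"fingers": 1,"tx": 0.007,"ty": 0,"tz": -0.0005,"ax": 0,"ay": 0,"az": 0}]}}

```text
time_s: 10.0
tcp_pos: [0.5444, 0.0824, 0.1027]
ee_rot: [[0.001, -0.936, -0.352], [-0.001, -0.352, 0.936], [-1.0, -0.001, -0.001]]
wrist_force: [1.7, -5.0, -1.1]
gripper_width: 0.733
```

Call:
{"fn": "play_rows", "kwargs": {"commands": [{"fingers": 1,"tx": 0.0015,"ty": 0,"tz": 0,"ax": 0,"ay": 0,"az": 0},{"fingers": 1,"tx": 0.003,"ty": 0,"tz": 0,"ax": 0,"ay": 0,"az": 0},{"fingers": 1,"tx": 0.0045,"ty": 0,"tz": 0,"ax": 0,"ay": 0,"az": 0},{"fingers": 1,"tx": 0.0045,"ty": 0,"tz": 0,"ax": 0,"ay": 0,"az": 0}]}}

```text
time_s: 10.33
tcp_pos: [0.5445, 0.0825, 0.1001]
ee_rot: [[0.001, -0.936, -0.353], [-0.001, -0.353, 0.936], [-1.0, -0.001, -0.001]]
wrist_force: [0.4, -5.3, 4.1]
gripper_width: 0.734
```

Call:
{"fn": "play_rows", "kwargs": {"commands": [{"fingers": 1,"tx": 0.001,"ty": 0,"tz": 0,"ax": 0,"ay": 0,"az": 0},{"fingers": 1,"tx": 0.002,"ty": 0,"tz": 0,"ax": 0,"ay": 0,"az": 0},{"fingers": 1,"tx": 0.002,"ty": 0,"tz": 0,"ax": 0,"ay": 0,"az": 0},{"fingers": 1,"tx": 0.002,"ty": 0,"tz": 0,"ax": 0,"ay": 0,"az": 0}]}}

```text
time_s: 10.67
tcp_pos: [0.5445, 0.0826, 0.0998]
ee_rot: [[0.002, -0.935, -0.354], [-0.001, -0.354, 0.935], [-1.0, -0.001, -0.002]]
wrist_force: [-1.3, -5.0, 11.1]
gripper_width: 0.735
```

Call:
{"fn": "play_rows", "kwargs": {"commands": [{"fingers": 1,"tx": -0.002,"ty": 0,"tz": -0.001,"ax": 0,"ay": 0,"az": 0},{"fingers": -1,"tx": -0.002,"ty": 0,"tz": -0.001,"ax": 0,"ay": 0,"az": 0},{"fingers": -1,"tx": -0.002,"ty": 0,"tz": -0.001,"ax": 0,"ay": 0,"az": 0},{"fingers": -1,"tx": -0.002,"ty": 0,"tz": -0.001,"ax": 0,"ay": 0,"az": 0},{"fingers": -1,"tx": -0.002,"ty": 0,"tz": -0.001,"ax": 0,"ay": 0,"az": 0}]}}

```text
time_s: 11.08
tcp_pos: [0.5441, 0.0826, 0.0986]
ee_rot: [[-0.0, -0.936, -0.351], [0.0, -0.351, 0.936], [-1.0, 0.0, 0.0]]
wrist_force: [-0.3, -0.1, -1.0]
gripper_width: 0.941
```

Call:
{"fn": "play_rows", "kwargs": {"commands": [{"fingers": -1,"tx": 0,"ty": 0,"tz": 0,"ax": 0,"ay": 0,"az": 0},{"fingers": -1,"tx": -0.01,"ty": 0,"tz": 0,"ax": 0,"ay": 0,"az": 0},{"fingers": -1,"tx": -0.03,"ty": 0,"tz": 0,"ax": 0,"ay": 0,"az": 0},{"fingers": -1,"tx": -0.06,"ty": 0,"tz": 0,"ax": 0,"ay": 0,"az": 0},{"fingers": -1,"tx": -0.1,"ty": 0,"tz": 0,"ax": 0,"ay": 0,"az": 0}]}}

```text
time_s: 11.5
tcp_pos: [0.5428, 0.0818, 0.1733]
ee_rot: [[-0.004, -0.936, -0.351], [-0.002, -0.351, 0.936], [-1.0, 0.005, 0.0]]
wrist_force: [0.3, 0.2, 0.5]
gripper_width: 0.998
```

Call:
{"fn": "play_rows", "kwargs": {"commands": [{"fingers": -1,"tx": -0.1,"ty": 0,"tz": 0,"ax": 0,"ay": 0,"az": 0},{"fingers": -1,"tx": -0.15,"ty": -0.2,"tz": 0,"ax": 0,"ay": 0,"az": 0},{"fingers": -1,"tx": -0.15,"ty": -0.2,"tz": 0,"ax": 0,"ay": 0,"az": 0},{"fingers": -1,"tx": -0.15,"ty": -0.2,"tz": 0,"ax": 0,"ay": 0,"az": 0},{"fingers": -1,"tx": -0.15,"ty": -0.2,"tz": 0,"ax": 0,"ay": 0,"az": 0}]}}

```text
time_s: 11.92
tcp_pos: [0.6857, 0.1353, 0.2888]
ee_rot: [[0.002, -0.936, -0.351], [0.001, -0.351, 0.936], [-1.0, -0.002, 0.0]]
wrist_force: [0.8, 1.3, -0.1]
gripper_width: 1.004
```

```bash
python3 - <<'E'
from plan import *
import pickle
a=viewer.capture("top");b=viewer.capture("side");pickle.dump((a,b),open("ab3.pkl","wb"))
s=r.sense();print(s["time_s"],s["tcp_pos"],s["wrist_force"],s["gripper_width"])
A=a["image"][150:250,190:290,::-1];B=b["image"][95:195,280:380,::-1]
cv2.imwrite("pics/pair2.png",np.hstack([cv2.resize(x,None,fx=4,fy=4,interpolation=2) for x in(A,B)]))
E
```

```text
12.0167 [0.68964259 0.13680668 0.28785997] [-1.99170599  0.6042645  -1.38234542] 1.003213982873761
```

View pics/pair2.png

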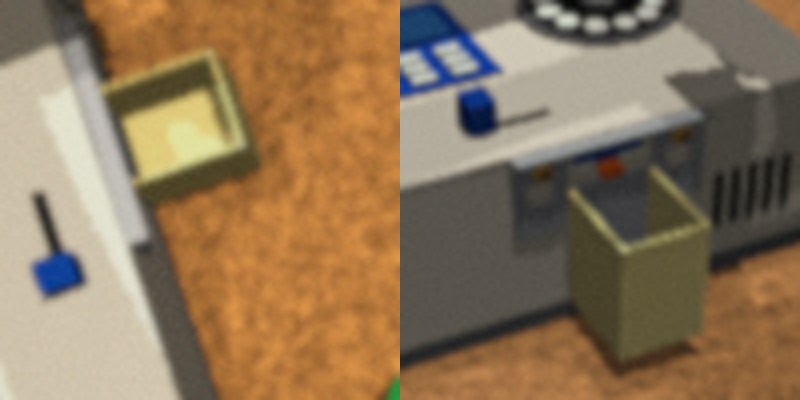

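Both heads now sit high in the ears (side crop (543,174) and (682,133)). The orange catch shows at (610,168) above the back edge, and the press edge is level with the cover. Next I'll check these numerically and plan the knob push.

```bash
python3 - <<'E'
from fit import *
import pickle;a0,b0=pickle.load(open("ab.pkl","rb"));a,b=pickle.load(open("ab3.pkl","rb"))
org=lambda R,G,B:(R>G+60)&(R>B+90)&(G<130)
for n,p,bx in(("before",b0,(325,128,340,144)),("after",b,(325,128,340,144))): print(n,cen(p,org,bx),cen(p,lambda R,G,B:(R>G+90)&(G<110),bx))
for y,nm in((-.007,"out"),(0,"flush")): print(nm,proj(b,T((.5289,.1235,np.radians(20.5)),(0,y,.115))))
ct=lambda u,v:np.array([190+(u+.5)/4-.5,150+(v+.5)/4-.5]);cs=lambda u,v:np.array([280+(u-400+.5)/4-.5,95+(v+.5)/4-.5])
o=[(b,(-.032,-.0405,.09),cs(625,250),1),(b,(.032,-.0405,.09),cs(708,224),1),(b,(-.032,-.0405,0),cs(622,362),1),(b,(.032,-.0405,0),cs(701,334),1),
 (b,(-.072,.0275,.124),cs(515,165),1),(b,(.072,.0275,.124),cs(702,121),1),
 (a,(-.072,.0275,.124),ct(150,240),1),(a,(-.032,-.0405,.09),ct(258,163),1),(a,(.032,-.0405,.09),ct(212,52),1)]
q,res=fit(o,(.54,.085,.35),.02);print(q[:2],np.degrees(q[2]),q[3],res.round(1).tolist())
c,s=np.cos(np.radians(20.5)),np.sin(np.radians(20.5));d=q[:2]-[.5289,.1235];print("in mod",c*d[0]+s*d[1],-s*d[0]+c*d[1])
blue=lambda R,G,B:(B>R+50)&(B>G+30)
ka=cen(a,blue,(195,205,215,228));kb=cen(b,blue,(290,112,308,132));print(ka,kb,tri([(a,ka[0]),(b,kb[0])]),onplane(a,ka[0],.167))
for m in((-.078,.04,.1575),(-.028,.04,.1575)): print(T((.5289,.1235,np.radians(20.5)),m))
E
```

```text
before (array([332.15, 136.  ]), 20) (array([331.6667, 135.8889]), 9)
after (array([nan, nan]), 0) (array([nan, nan]), 0)
out [np.float64(332.16929561459904), np.float64(137.05140092668444)]
flush [np.float64(330.9798470533551), np.float64(135.7840424816183)]
[0.5425 0.0809] 21.356615450584584 0.019206958755890572 [[-1.3, 0.4], [-0.2, 0.1], [-0.9, -0.1], [-0.1, -0.1], [-0.2, 1.1], [1.8, -1.7], [0.7, 0.2], [-2.6, -4.1], [0.3, -0.4]]
in mod -0.0022094397376363657 -0.044677085493478715
(array([203.9518, 217.6867]), 83) (array([297.6813, 118.5055]), 91) [0.4433 0.1292 0.1697] [0.4441 0.1299 0.167 ]
[0.4418 0.1337 0.1575]
[0.4887 0.1512 0.1575]fit.py:12: RuntimeWarning: Mean of empty slice.
  v,u=np.nonzero(m);return np.array([u.mean(),v.mean()]),len(u)
  ret = ret.dtype.type(ret / rcount)
```

```bash
python3 - <<'E'
from fit import *
from plan import plan
import pickle;a0,b0=pickle.load(open("ab.pkl","rb"));a,b=pickle.load(open("ab3.pkl","rb"))
org=lambda R,G,B:(R>2.2*G)&(R>80)
for p in(b0,b): print(cen(p,org,(325,128,342,146)))
g=T((.5289,.1235,np.radians(20.5)),(-.128,.037,0));print(g)
c=plan((g[0],g[1],.25),-159.5,2);plan((g[0],g[1],.17),-159.5,1,c)
E
```

```text
(array([331.875 , 135.8125]), 16)
(array([332.0909, 136.1818]), 11)
[0.396  0.1133 0.    ]
{'tx': np.float64(0.0252), 'ty': np.float64(0.1887), 'tz': np.float64(0.0542), 'ax': np.float64(0.0002)}
{'tx': np.float64(0.0252), 'ty': np.float64(0.1888), 'tz': np.float64(0.054), 'ax': np.float64(0.0002)}
{'tx': np.float64(0.1067), 'ty': np.float64(0.0), 'tz': np.float64(0.0), 'ax': -0.0}
```

The catch sits in the same spot as before the bin was hung, which is out. The bin height fits at 19 mm against a nominal 20 mm. Now the shutter, with the fingers shut.

Call:
{"fn": "play_rows", "kwargs": {"commands": [{"fingers": 1,"tx": 0,"ty": 0.04,"tz": 0.011,"ax": 0,"ay": 0,"az": 0},{"fingers": 1,"tx": 0,"ty": 0.08,"tz": 0.022,"ax": 0,"ay": 0,"az": 0},{"fingers": 1,"tx": 0.01,"ty": 0.12,"tz": 0.033,"ax": 0,"ay": 0,"az": 0},{"fingers": 1,"tx": 0.02,"ty": 0.16,"tz": 0.044,"ax": 0,"ay": 0,"az": 0},{"fingers": 1,"tx": 0.025,"ty": 0.189,"tz": 0.054,"ax": 0,"ay": 0,"az": 0}]}}

```text
time_s: 12.43
tcp_pos: [0.5342, 0.122, 0.2669]
ee_rot: [[-0.002, -0.936, -0.351], [-0.0, -0.351, 0.936], [-1.0, 0.002, 0.001]]
wrist_force: [-0.6, 0.3, 0.1]
gripper_width: 0.711
```

Call:
{"fn": "play_rows", "kwargs": {"commands": [{"fingers": 1,"tx": 0,"ty": 0.04,"tz": 0.011,"ax": 0,"ay": 0,"az": 0},{"fingers": 1,"tx": 0,"ty": 0.08,"tz": 0.022,"ax": 0,"ay": 0,"az": 0},{"fingers": 1,"tx": 0.01,"ty": 0.12,"tz": 0.033,"ax": 0,"ay": 0,"az": 0},{"fingers": 1,"tx": 0.02,"ty": 0.16,"tz": 0.044,"ax": 0,"ay": 0,"az": 0},{"fingers": 1,"tx": 0.025,"ty": 0.189,"tz": 0.054,"ax": 0,"ay": 0,"az": 0}]}}

```text
time_s: 12.85
tcp_pos: [0.3873, 0.1096, 0.248]
ee_rot: [[-0.002, -0.937, -0.351], [-0.0, -0.351, 0.937], [-1.0, 0.002, 0.0]]
wrist_force: [-0.6, 0.9, -0.4]
gripper_width: 0.321
```

Call:
{"fn": "play_rows", "kwargs": {"commands": [{"fingers": 1,"tx": 0,"ty": 0,"tz": 0,"ax": 0,"ay": 0,"az": 0},{"fingers": 1,"tx": 0,"ty": 0,"tz": 0,"ax": 0,"ay": 0,"az": 0},{"fingers": 1,"tx": 0,"ty": 0,"tz": 0,"ax": 0,"ay": 0,"az": 0}]}}

```text
time_s: 13.1
tcp_pos: [0.391, 0.1113, 0.2495]
ee_rot: [[0.002, -0.936, -0.352], [0.001, -0.352, 0.936], [-1.0, -0.002, 0.0]]
wrist_force: [0.1, 0.5, 0.1]
gripper_width: 0.092
```

```bash
python3 - <<'E'
from plan import *
s=r.sense();print(s["time_s"],s["tcp_pos"],s["ee_rot"][:,1],s["joints"],s["wrist_force"],s["gripper_width"])
plan((.396,.1133,.17),-159.5,1)
E
```

```text
13.1 [0.39097106 0.11126279 0.24954576] [-0.93615994 -0.35157025 -0.00171022] [ 3.90492216e+01 -4.16718446e-01 -2.69663610e+01  2.22479701e-02
 -6.33536919e+01 -1.84757526e+01] [0.07399574 0.53761627 0.08556082] 0.0918122924929696
{'tx': np.float64(0.1061), 'ty': np.float64(-0.0072), 'tz': np.float64(0.0002), 'ax': np.float64(0.0005)}
```

Call:
{"fn": "play_rows", "kwargs": {"commands": [{"fingers": 1,"tx": 0.03,"ty": -0.005,"tz": 0,"ax": 0,"ay": 0,"az": 0},{"fingers": 1,"tx": 0.06,"ty": -0.005,"tz": 0,"ax": 0,"ay": 0,"az": 0},{"fingers": 1,"tx": 0.09,"ty": -0.005,"tz": 0,"ax": 0,"ay": 0,"az": 0},{"fingers": 1,"tx": 0.106,"ty": -0.005,"tz": 0,"ax": 0,"ay": 0,"az": 0},{"fingers": 1,"tx": 0.106,"ty": -0.005,"tz": 0,"ax": 0,"ay": 0,"az": 0}]}}

```text
time_s: 13.52
tcp_pos: [0.3935, 0.1115, 0.1668]
ee_rot: [[-0.005, -0.937, -0.35], [-0.004, -0.35, 0.937], [-1.0, 0.006, -0.001]]
wrist_force: [0.2, -0.3, 0.2]
gripper_width: 0.008
```

Call:
{"fn": "play_rows", "kwargs": {"commands": [{"fingers": 1,"tx": 0,"ty": -0.01,"tz": 0,"ax": 0,"ay": 0,"az": 0},{"fingers": 1,"tx": 0,"ty": -0.02,"tz": 0,"ax": 0,"ay": 0,"az": 0},{"fingers": 1,"tx": 0,"ty": -0.03,"tz": 0,"ax": 0,"ay": 0,"az": 0},{"fingers": 1,"tx": 0,"ty": -0.04,"tz": 0,"ax": 0,"ay": 0,"az": 0},{"fingers": 1,"tx": 0,"ty": -0.04,"tz": 0,"ax": 0,"ay": 0,"az": 0}]}}

```text
time_s: 13.93
tcp_pos: [0.4245, 0.1241, 0.1701]
ee_rot: [[0.002, -0.936, -0.351], [0.001, -0.351, 0.936], [-1.0, -0.003, 0.0]]
wrist_force: [0.5, 0.3, 1.2]
gripper_width: 0.002
```

Call:
{"fn": "play_rows", "kwargs": {"commands": [{"fingers": 1,"tx": 0,"ty": -0.01,"tz": 0,"ax": 0,"ay": 0,"az": 0},{"fingers": 1,"tx": 0,"ty": -0.02,"tz": 0,"ax": 0,"ay": 0,"az": 0},{"fingers": 1,"tx": 0,"ty": -0.03,"tz": 0,"ax": 0,"ay": 0,"az": 0},{"fingers": 1,"tx": 0,"ty": -0.04,"tz": 0,"ax": 0,"ay": 0,"az": 0},{"fingers": 1,"tx": 0,"ty": -0.04,"tz": 0,"ax": 0,"ay": 0,"az": 0}]}}

```text
time_s: 14.35
tcp_pos: [0.4519, 0.1342, 0.1694]
ee_rot: [[0.001, -0.936, -0.351], [0.0, -0.351, 0.936], [-1.0, -0.001, -0.0]]
wrist_force: [0.1, -0.3, -0.5]
gripper_width: -0.0
```

```bash
python3 - <<'E'
from plan import *
s=r.sense();print(s["tcp_pos"],s["wrist_force"])
b=viewer.capture("side");a=viewer.capture("top")
A=a["image"][150:250,170:270,::-1];B=b["image"][75:175,270:370,::-1]
cv2.imwrite("pics/pair3.png",np.hstack([cv2.resize(x,None,fx=4,fy=4,interpolation=2) for x in(A,B)]))
E
```

```text
[0.45189911 0.13421528 0.16935823] [ 0.05469811 -0.31568207 -0.48215566]
```

View pics/pair3.png

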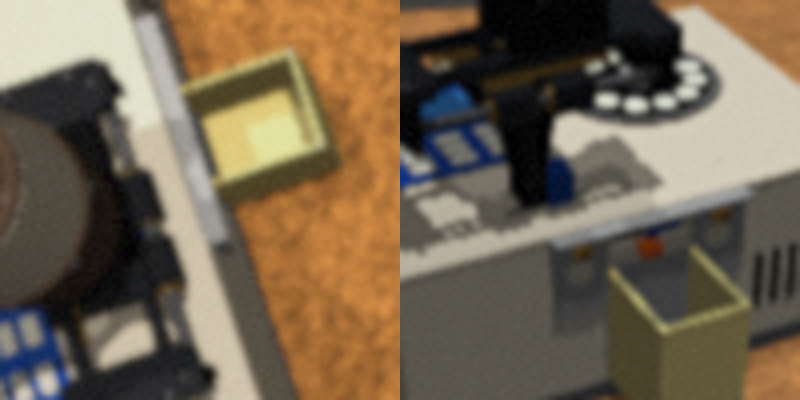

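The knob is ahead of the fingertip, at side crop (559,180), and has moved partway. Continuing to the stop.

Call:
{"fn": "play_rows", "kwargs": {"commands": [{"fingers": 1,"tx": 0,"ty": -0.005,"tz": 0,"ax": 0,"ay": 0,"az": 0},{"fingers": 1,"tx": 0,"ty": -0.01,"tz": 0,"ax": 0,"ay": 0,"az": 0},{"fingers": 1,"tx": 0,"ty": -0.015,"tz": 0,"ax": 0,"ay": 0,"az": 0},{"fingers": 1,"tx": 0,"ty": -0.015,"tz": 0,"ax": 0,"ay": 0,"az": 0}]}}

```text
time_s: 14.78
tcp_pos: [0.4614, 0.1377, 0.1693]
ee_rot: [[0.0, -0.936, -0.351], [-0.0, -0.351, 0.936], [-1.0, -0.0, -0.0]]
wrist_force: [-0.3, 0.1, -0.4]
gripper_width: 0.004
```

Call:
{"fn": "play_rows", "kwargs": {"commands": [{"fingers": 1,"tx": 0,"ty": -0.002,"tz": 0,"ax": 0,"ay": 0,"az": 0},{"fingers": 1,"tx": 0,"ty": -0.004,"tz": 0,"ax": 0,"ay": 0,"az": 0},{"fingers": 1,"tx": 0,"ty": -0.006,"tz": 0,"ax": 0,"ay": 0,"az": 0},{"fingers": 1,"tx": 0,"ty": -0.006,"tz": 0,"ax": 0,"ay": 0,"az": 0}]}}

```text
time_s: 15.12
tcp_pos: [0.4653, 0.1391, 0.1693]
ee_rot: [[0.0, -0.936, -0.351], [-0.0, -0.351, 0.936], [-1.0, -0.0, -0.0]]
wrist_force: [-1.2, 0.5, -0.3]
gripper_width: 0.003
```

Call:
{"fn": "play_rows", "kwargs": {"commands": [{"fingers": 1,"tx": 0,"ty": -0.003,"tz": 0,"ax": 0,"ay": 0,"az": 0},{"fingers": 1,"tx": 0,"ty": -0.006,"tz": 0,"ax": 0,"ay": 0,"az": 0},{"fingers": 1,"tx": 0,"ty": -0.006,"tz": 0,"ax": 0,"ay": 0,"az": 0}]}}

```text
time_s: 15.37
tcp_pos: [0.4697, 0.1408, 0.1694]
ee_rot: [[0.0, -0.936, -0.351], [0.0, -0.351, 0.936], [-1.0, -0.0, -0.0]]
wrist_force: [-1.7, 0.5, -1.3]
gripper_width: 0.01
```

Call:
{"fn": "play_rows", "kwargs": {"commands": [{"fingers": 1,"tx": 0,"ty": -0.002,"tz": 0,"ax": 0,"ay": 0,"az": 0},{"fingers": 1,"tx": 0,"ty": -0.004,"tz": 0,"ax": 0,"ay": 0,"az": 0},{"fingers": 1,"tx": 0,"ty": -0.004,"tz": 0,"ax": 0,"ay": 0,"az": 0}]}}

```text
time_s: 15.62
tcp_pos: [0.4705, 0.1409, 0.1692]
ee_rot: [[-0.004, -0.936, -0.351], [-0.002, -0.351, 0.936], [-1.0, 0.005, -0.0]]
wrist_force: [-6.6, -0.5, 3.6]
gripper_width: 0.006
```

Call:
{"fn": "play_rows", "kwargs": {"commands": [{"fingers": 1,"tx": 0,"ty": -0.002,"tz": 0,"ax": 0,"ay": 0,"az": 0},{"fingers": 1,"tx": 0,"ty": -0.003,"tz": 0,"ax": 0,"ay": 0,"az": 0},{"fingers": 1,"tx": 0,"ty": -0.003,"tz": 0,"ax": 0,"ay": 0,"az": 0}]}}

```text
time_s: 15.87
tcp_pos: [0.4706, 0.1408, 0.1691]
ee_rot: [[-0.009, -0.936, -0.351], [-0.004, -0.351, 0.936], [-1.0, 0.009, -0.001]]
wrist_force: [-11.8, -1.2, 7.8]
gripper_width: 0.004
```

Call:
{"fn": "play_rows", "kwargs": {"commands": [{"fingers": 1,"tx": 0,"ty": 0.03,"tz": 0,"ax": 0,"ay": 0,"az": 0},{"fingers": 1,"tx": -0.03,"ty": 0.03,"tz": 0,"ax": 0,"ay": 0,"az": 0},{"fingers": 1,"tx": -0.08,"ty": 0.04,"tz": 0,"ax": 0,"ay": 0,"az": 0},{"fingers": -1,"tx": -0.13,"ty": 0.09,"tz": 0,"ax": 0,"ay": 0,"az": 0},{"fingers": -1,"tx": -0.16,"ty": 0.14,"tz": 0,"ax": 0,"ay": 0,"az": 0}]}}

```text
time_s: 16.28
tcp_pos: [0.3879, 0.1102, 0.2848]
ee_rot: [[0.005, -0.936, -0.351], [0.002, -0.351, 0.936], [-1.0, -0.005, -0.0]]
wrist_force: [0.2, 1.3, 1.3]
gripper_width: 0.086
```

Call:
{"fn": "play_rows", "kwargs": {"commands": [{"fingers": -1,"tx": 0,"ty": 0,"tz": 0.05,"ax": 0,"ay": 0,"az": 0},{"fingers": -1,"tx": 0,"ty": 0,"tz": 0.1,"ax": 0,"ay": 0,"az": 0},{"fingers": -1,"tx": 0,"ty": 0,"tz": 0.15,"ax": 0,"ay": 0,"az": 0},{"fingers": -1,"tx": 0,"ty": 0,"tz": 0.2,"ax": 0,"ay": 0,"az": 0},{"fingers": -1,"tx": 0,"ty": 0,"tz": 0.2,"ax": 0,"ay": 0,"az": 0}]}}

```text
time_s: 16.7
tcp_pos: [0.3329, 0.255, 0.283]
ee_rot: [[0.003, -0.934, -0.357], [0.004, -0.357, 0.934], [-1.0, -0.004, 0.003]]
wrist_force: [0.5, 0.1, 0.2]
gripper_width: 0.453
```

```bash
python3 - <<'E'
from fit import *
import pickle;a3,b3=pickle.load(open("ab3.pkl","rb"))
s=r.sense();print(s["time_s"],s["tcp_pos"],s["wrist_force"],s["gripper_width"])
b=viewer.capture("side");a=viewer.capture("top")
A=a["image"][150:250,170:270,::-1];B=b["image"][75:175,270:370,::-1]
cv2.imwrite("pics/pair4.png",np.hstack([cv2.resize(x,None,fx=4,fy=4,interpolation=2) for x in(A,B)]))
org=lambda R,G,B:(R>2.2*G)&(R>80);blue=lambda R,G,B:(B>R+30)&(B>G+20)
for p in(b3,b): print("catch",cen(p,org,(325,128,342,146)))
k0=onplane(a3,cen(a3,blue,(195,205,215,228))[0],.167);u1,n=cen(a,blue,(190,188,212,212));k1=onplane(a,u1,.167)
print(k0,k1,u1,n,np.linalg.norm(k1-k0))
l0=onplane(b3,cen(b3,blue,(290,112,308,132))[0],.16);u1,n=cen(b,blue,(303,108,325,128));l1=onplane(b,u1,.16)
print(u1,n,np.linalg.norm(l1-l0))
for n in"dropper reagent sample_cup tip_box tube_rack strip_box".split():
    print(n,[np.round(spotter.find_in(n,p)[:1][0]["uv"],0) if spotter.find_in(n,p) else None for p in(a,b)])
E
```

```text
16.7 [0.3329 0.255  0.283 ] [0.4626 0.1233 0.156 ] 0.45290524498664075
catch (array([332.0909, 136.1818]), 11)
catch (array([332.1667, 136.3333]), 12)
[0.4438 0.1304 0.167 ] [0.487  0.1471 0.167 ] [197.4554 199.1287] 101 0.046319114445807164
[314.2025 117.1519] 79 0.04429278264658837
dropper [array([306., 124.]), array([415., 210.])]
reagent [array([388., 295.]), array([280., 213.])]
sample_cup [array([342., 124.]), array([427., 242.])]
tip_box [array([445., 227.]), array([324., 370.])]
tube_rack [array([438., 139.]), array([450., 348.])]
strip_box [array([388., 295.]), array([222., 298.])]
```

View pics/pair4.png

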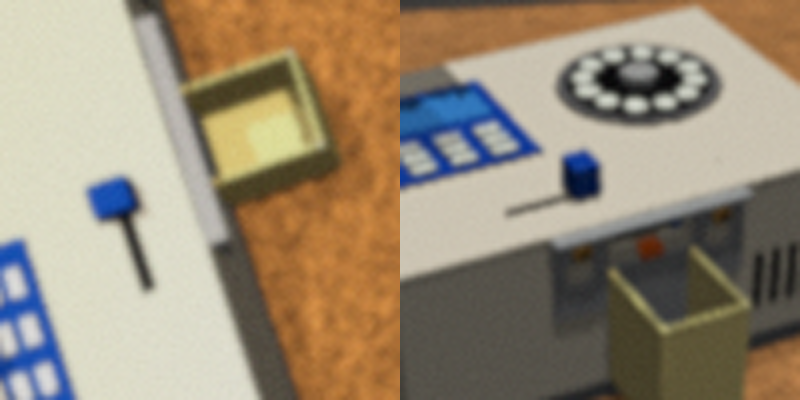

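```bash
python3 - <<'E'
from fit import *
import pickle;a3,b3=pickle.load(open("ab3.pkl","rb"));a0,b0=pickle.load(open("ab.pkl","rb"))
b=viewer.capture("side");a=viewer.capture("top")
def soft(p,c,h=9):
    im=p["image"].astype(float);w=np.clip(im[...,2]-im[...,0]-15,0,60);c=np.round(c).astype(int)
    k=np.zeros_like(w);k[c[1]-h:c[1]+h+1,c[0]-h:c[0]+h+1]=1;w=w*k
    n,l=cv2.connectedComponents((w>0).astype(np.uint8));w=w*(l==l[c[1],c[0]])
    v,u=np.mgrid[0:400,0:640];return np.array([(w*u).sum(),(w*v).sum()])/w.sum(),w.sum()/60
for p,q,c0,c1,z in((a0,a,(204,218),(197,199),.163),(b0,b,(299,121),(315,118),.157)):
    f,n0=soft(p,c0);g,n1=soft(q,c1);F=onplane(p,f,z);G=onplane(q,g,z);print(f,n0,g,n1,F,G,np.linalg.norm(G-F),np.degrees(np.arctan2(*(G-F)[1::-1])))
s=r.sense();print(s["time_s"])
E
```

```text
[203.6868 217.7185] 89.93333333333334 [197.4406 199.1081] 90.93333333333334 [0.4444 0.1315 0.163 ] [0.4875 0.1482 0.163 ] 0.0462756918918549 21.137842552072023
[298.8029 121.2638] 58.95 [314.9251 117.0433] 56.93333333333333 [0.4453 0.1368 0.157 ] [0.4891 0.1537 0.157 ] 0.046981140692198955 21.0475946411182
18.1
```

Both views put the knob travel at about 46.5 mm, short of the nominal 50. I'll push again, harder, in case the first stop wasn't the true end.

```bash
python3 - <<'E'
from fit import *
from plan import plan
g=T((.5289,.1235,np.radians(20.5)),(-.080,.0395,0));print(g)
c=plan((g[0],g[1],.25),-159.5,1);plan((g[0],g[1],.172),-159.5,1,c)
E
```

```text
[0.4401 0.1325 0.    ]
{'tx': np.float64(0.0428), 'ty': np.float64(-0.0782), 'tz': np.float64(-0.1965), 'ax': np.float64(0.0003)}
{'tx': np.float64(0.104), 'ty': np.float64(0.0), 'tz': np.float64(0.0), 'ax': -0.0}
```

Call:
{"fn": "play_rows", "kwargs": {"commands": [{"fingers": 1,"tx": 0,"ty": -0.02,"tz": -0.05,"ax": 0,"ay": 0,"az": 0},{"fingers": 1,"tx": 0,"ty": -0.04,"tz": -0.1,"ax": 0,"ay": 0,"az": 0},{"fingers": 1,"tx": 0.02,"ty": -0.06,"tz": -0.15,"ax": 0,"ay": 0,"az": 0},{"fingers": 1,"tx": 0.043,"ty": -0.078,"tz": -0.1965,"ax": 0,"ay": 0,"az": 0},{"fingers": 1,"tx": 0.043,"ty": -0.078,"tz": -0.1965,"ax": 0,"ay": 0,"az": 0}]}}

```text
time_s: 18.52
tcp_pos: [0.4411, 0.1281, 0.2465]
ee_rot: [[-0.005, -0.939, -0.345], [-0.004, -0.345, 0.939], [-1.0, 0.006, -0.001]]
wrist_force: [-0.8, -0.3, 0.6]
gripper_width: 0.704
```

Call:
{"fn": "play_rows", "kwargs": {"commands": [{"fingers": 1,"tx": 0,"ty": 0,"tz": 0,"ax": 0,"ay": 0,"az": 0},{"fingers": 1,"tx": 0,"ty": 0,"tz": 0,"ax": 0,"ay": 0,"az": 0},{"fingers": 1,"tx": 0,"ty": 0,"tz": 0,"ax": 0,"ay": 0,"az": 0},{"fingers": 1,"tx": 0,"ty": 0,"tz": 0,"ax": 0,"ay": 0,"az": 0},{"fingers": 1,"tx": 0,"ty": 0,"tz": 0,"ax": 0,"ay": 0,"az": 0}]}}

```text
time_s: 18.93
tcp_pos: [0.4397, 0.1335, 0.2505]
ee_rot: [[0.001, -0.936, -0.353], [0.001, -0.353, 0.936], [-1.0, -0.002, 0.0]]
wrist_force: [0.6, -0.4, 0.7]
gripper_width: 0.323
```

Call:
{"fn": "play_rows", "kwargs": {"commands": [{"fingers": 1,"tx": 0,"ty": 0,"tz": 0,"ax": 0,"ay": 0,"az": 0},{"fingers": 1,"tx": 0.03,"ty": 0,"tz": 0,"ax": 0,"ay": 0,"az": 0},{"fingers": 1,"tx": 0.07,"ty": 0,"tz": 0,"ax": 0,"ay": 0,"az": 0},{"fingers": 1,"tx": 0.104,"ty": 0,"tz": 0,"ax": 0,"ay": 0,"az": 0},{"fingers": 1,"tx": 0.104,"ty": 0,"tz": 0,"ax": 0,"ay": 0,"az": 0}]}}

```text
time_s: 19.35
tcp_pos: [0.4367, 0.1312, 0.1676]
ee_rot: [[-0.009, -0.936, -0.351], [-0.005, -0.351, 0.936], [-1.0, 0.01, -0.001]]
wrist_force: [-0.8, -0.4, -0.1]
gripper_width: 0.016
```

Call:
{"fn": "play_rows", "kwargs": {"commands": [{"fingers": 1,"tx": 0,"ty": 0,"tz": 0,"ax": 0,"ay": 0,"az": 0},{"fingers": 1,"tx": 0,"ty": -0.015,"tz": 0,"ax": 0,"ay": 0,"az": 0},{"fingers": 1,"tx": 0,"ty": -0.03,"tz": 0,"ax": 0,"ay": 0,"az": 0},{"fingers": 1,"tx": 0,"ty": -0.038,"tz": 0,"ax": 0,"ay": 0,"az": 0},{"fingers": 1,"tx": 0,"ty": -0.038,"tz": 0,"ax": 0,"ay": 0,"az": 0}]}}

```text
time_s: 19.77
tcp_pos: [0.4685, 0.1433, 0.1727]
ee_rot: [[0.002, -0.936, -0.351], [0.001, -0.351, 0.936], [-1.0, -0.002, 0.0]]
wrist_force: [0.4, 0.4, -0.1]
gripper_width: 0.006
```

Call:
{"fn": "play_rows", "kwargs": {"commands": [{"fingers": 1,"tx": 0,"ty": -0.002,"tz": 0,"ax": 0,"ay": 0,"az": 0},{"fingers": 1,"tx": 0,"ty": -0.004,"tz": 0,"ax": 0,"ay": 0,"az": 0},{"fingers": 1,"tx": 0,"ty": -0.004,"tz": 0,"ax": 0,"ay": 0,"az": 0}]}}

```text
time_s: 20.02
tcp_pos: [0.4694, 0.1434, 0.1719]
ee_rot: [[-0.0, -0.936, -0.351], [-0.0, -0.351, 0.936], [-1.0, 0.0, -0.0]]
wrist_force: [-1.3, -0.8, 0.3]
gripper_width: 0.001
```

Call:
{"fn": "play_rows", "kwargs": {"commands": [{"fingers": 1,"tx": 0,"ty": -0.002,"tz": 0,"ax": 0,"ay": 0,"az": 0},{"fingers": 1,"tx": 0,"ty": -0.004,"tz": 0,"ax": 0,"ay": 0,"az": 0},{"fingers": 1,"tx": 0,"ty": -0.004,"tz": 0,"ax": 0,"ay": 0,"az": 0}]}}

```text
time_s: 20.27
tcp_pos: [0.4697, 0.1432, 0.1714]
ee_rot: [[-0.006, -0.936, -0.351], [-0.003, -0.351, 0.936], [-1.0, 0.007, -0.001]]
wrist_force: [-8.7, -1.5, 4.8]
gripper_width: 0.004
```

Call:
{"fn": "play_rows", "kwargs": {"commands": [{"fingers": 1,"tx": 0,"ty": -0.002,"tz": 0,"ax": 0,"ay": 0,"az": 0},{"fingers": 1,"tx": 0,"ty": -0.004,"tz": 0,"ax": 0,"ay": 0,"az": 0},{"fingers": 1,"tx": 0,"ty": -0.004,"tz": 0,"ax": 0,"ay": 0,"az": 0}]}}

```text
time_s: 20.52
tcp_pos: [0.4699, 0.143, 0.171]
ee_rot: [[-0.012, -0.937, -0.35], [-0.006, -0.35, 0.937], [-1.0, 0.014, -0.001]]
wrist_force: [-13.2, -2.1, 9.0]
gripper_width: 0.003
```

The hard stop is at the same place twice, with 13–15 N against about 2 N of running force. The slot extents also suggest the knob started a few mm open, so this looks like the true end. Retreating.

Call:
{"fn": "play_rows", "kwargs": {"commands": [{"fingers": 1,"tx": 0,"ty": 0.03,"tz": 0,"ax": 0,"ay": 0,"az": 0},{"fingers": 1,"tx": -0.03,"ty": 0.03,"tz": 0,"ax": 0,"ay": 0,"az": 0},{"fingers": 1,"tx": -0.08,"ty": 0.04,"tz": 0,"ax": 0,"ay": 0,"az": 0},{"fingers": -1,"tx": -0.13,"ty": 0.08,"tz": 0,"ax": 0,"ay": 0,"az": 0},{"fingers": -1,"tx": -0.16,"ty": 0.12,"tz": 0,"ax": 0,"ay": 0,"az": 0}]}}

```text
time_s: 20.93
tcp_pos: [0.3935, 0.1152, 0.2929]
ee_rot: [[0.004, -0.936, -0.351], [0.001, -0.351, 0.936], [-1.0, -0.004, -0.0]]
wrist_force: [0.3, 1.1, 0.8]
gripper_width: 0.087
```

Call:
{"fn": "play_rows", "kwargs": {"commands": [{"fingers": -1,"tx": 0,"ty": 0,"tz": 0.05,"ax": 0,"ay": 0,"az": 0},{"fingers": -1,"tx": 0,"ty": 0,"tz": 0.1,"ax": 0,"ay": 0,"az": 0},{"fingers": -1,"tx": 0,"ty": 0,"tz": 0.15,"ax": 0,"ay": 0,"az": 0},{"fingers": -1,"tx": 0,"ty": 0,"tz": 0.2,"ax": 0,"ay": 0,"az": 0},{"fingers": -1,"tx": 0,"ty": 0,"tz": 0.2,"ax": 0,"ay": 0,"az": 0}]}}

```text
time_s: 21.35
tcp_pos: [0.3386, 0.2597, 0.291]
ee_rot: [[0.002, -0.934, -0.357], [0.003, -0.357, 0.934], [-1.0, -0.003, 0.002]]
wrist_force: [-0.1, -0.2, -0.1]
gripper_width: 0.452
```

```bash
python3 - <<'E'
from fit import *
import pickle;a0,b0=pickle.load(open("ab.pkl","rb"))
b=viewer.capture("side");a=viewer.capture("top");s=r.sense();print(s["time_s"],s["tcp_pos"],s["wrist_force"])
blue=lambda R,G,B:(B>R+30)&(B>G+20);print(cen(a,blue,(188,190,208,209)),cen(b,lambda R,G,B:(R>2.2*G)&(R>80),(325,128,342,146)))
# dark slot on the cover along the module x at y=.04, in the top views
M=(.5289,.1235,np.radians(20.5))
for n,p in(("start",a0),("now",a)):
    g=cv2.GaussianBlur(p["image"],(0,0),.5).astype(int)
    prof=[(x,min(g[int(round(v)),int(round(u))].sum()//3 for y in np.arange(.03,.05,.002) for u,v in[proj(p,T(M,(x/1000,y,.144)))])) for x in range(-110,11,3)]
    print(n,prof)
E
```

```text
21.45 [0.3392 0.2562 0.2906] [ 0.1242 -0.3191 -0.7308]
(array([197.4 , 199.14]), 100) (array([332.3, 136. ]), 10)
start [(-110, np.int64(204)), (-107, np.int64(205)), (-104, np.int64(205)), (-101, np.int64(204)), (-98, np.int64(205)), (-95, np.int64(202)), (-92, np.int64(187)), (-89, np.int64(156)), (-86, np.int64(99)), (-83, np.int64(68)), (-80, np.int64(60)), (-77, np.int64(65)), (-74, np.int64(69)), (-71, np.int64(75)), (-68, np.int64(87)), (-65, np.int64(85)), (-62, np.int64(79)), (-59, np.int64(75)), (-56, np.int64(63)), (-53, np.int64(68)), (-50, np.int64(68)), (-47, np.int64(65)), (-44, np.int64(73)), (-41, np.int64(65)), (-38, np.int64(70)), (-35, np.int64(69)), (-32, np.int64(66)), (-29, np.int64(79)), (-26, np.int64(86)), (-23, np.int64(152)), (-20, np.int64(195)), (-17, np.int64(203)), (-14, np.int64(203)), (-11, np.int64(203)), (-8, np.int64(204)), (-5, np.int64(204)), (-2, np.int64(203)), (1, np.int64(204)), (4, np.int64(203)), (7, np.int64(203)), (10, np.int64(204))]
now [(-110, np.int64(212)), (-107, np.int64(212)), (-104, np.int64(211)), (-101, np.int64(210)), (-98, np.int64(211)), (-95, np.int64(211)), (-92, np.int64(210)), (-89, np.int64(198)), (-86, np.int64(143)), (-83, np.int64(96)), (-80, np.int64(71)), (-77, np.int64(75)), (-74, np.int64(79)), (-71, np.int64(68)), (-68, np.int64(75)), (-65, np.int64(67)), (-62, np.int64(67)), (-59, np.int64(77)), (-56, np.int64(68)), (-53, np.int64(75)), (-50, np.int64(69)), (-47, np.int64(67)), (-44, np.int64(70)), (-41, np.int64(42)), (-38, np.int64(41)), (-35, np.int64(54)), (-32, np.int64(68)), (-29, np.int64(75)), (-26, np.int64(76)), (-23, np.int64(81)), (-20, np.int64(88)), (-17, np.int64(110)), (-14, np.int64(156)), (-11, np.int64(196)), (-8, np.int64(210)), (-5, np.int64(210)), (-2, np.int64(211)), (1, np.int64(210)), (4, np.int64(210)), (7, np.int64(210)), (10, np.int64(210))]
```

The slot runs from −85.5 to −23.5 mm, so with equal margins the knob's centre travels from −79.5 to −29.5 mm. The knob started at −76 (about 3 mm open) and is now at −30, fully open. Handing in.

```bash
python3 -c "
from station import job
print(job.finish_job())"
```

```text
the job is handed in; nothing more can be done
None
```

The waste bin is back on the module and the shutter is pushed open. I handed the job in at about 21.5 s, with the gripper open and clear of everything.

- **Bin:** I gripped it by its side walls, slid the keyholes over the studs, and pressed it down until it stopped hard at 11 N. The press was through the wall grip rather than on the press edge. The camera fit puts its underside 19 mm above the bench (home is 20 mm). The orange catch shows in the same place as before the bin was hung, so it is out over the back edge, and it was unchanged in the last check.
- **Shutter:** I pushed it only after the bin was home. It met the same hard stop on two separate pushes, at 12–15 N against the roughly 2 N it takes to slide.
- **Disagreement on travel:** Measured knob travel was 46–47 mm, not 50 mm. The knob seems to have started about 3 mm open, because it now sits at the open end of its slot (−30 mm measured, −29.5 mm expected). That assumes the slot has equal margins at both ends.
- **Other items:** After the first shutter push, the detector put the other bench items within a few pixels of where they started. The exception was the reagent jar in the top view: its best match landed on the carton. The side view showed the jar in place.

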